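Park the pump bottle in the empty bracket

TASK

Push the white pump bottle across the bench with the fingertips, gently and low on its body so that it slides upright and does not tip, into the empty one of the two U-shaped brackets until it stands fully home against the back wall. Do not grip or lift it. Leave the spray bottle in the other bracket and everything else on the bench where it is.

Things in the scene. Friction and masses are not known exactly. Their poses are not given: they have to be found in the camera images.
- pump_bottle: The bottle to push: tall white round dispenser bottle with a pump head, loose. Body 72 mm across, straight sides to about 110 mm, shoulders to 163 mm, total height 204 mm; about 0.36 kg (varies); the pump does not move. Origin on its underside, 3 mm from the body's axis; z up; nozzle along its -x, at 186 to 200 mm height, ends 42 mm from the axis and may point any way, also at the end.
- pump_bottle_axis (a point): Point on the axis of the pump bottle's round body (radius 36 mm), at its underside, on the bench. Pushed at 15 to 25 mm above the bench the bottle slides; pushed above about 45 mm it may tip. Fingers tilted back from it (about 0.65 rad) keep the gripper's body clear of its upper part. Sliding it takes up to about 5 N.
- bracket_empty: The empty one of two equal low U-shaped brackets of bare aluminium, fixed to the bench, with no floor. Origin on the bench where the bottle's axis stands when fully home and centred. The bottle goes in along its +y; the mouth faces its -y (the robot's right, turned up to 0.2 rad). Inner width 90 mm, walls 6 mm thick, 32 mm high; inner face of the back wall at y = +36 mm.
- bracket_taken: The other bracket, of the same shape and axes, 15 cm or more nearer to or farther from the robot; the spray bottle stands in it. Which of the two is nearer varies.
- spray_bottle: Trigger spray bottle, pink, 56x121x260, standing loose in bracket_taken; to be left alone. Origin on its underside; z up.
- small_carton_2: Bystander, loose, to be left alone: small brown shipping carton, 102x142x46 mm, left of the brackets. Origin at the centre of its underside; z up.
- tape_measure: Bystander, loose, to be left alone: yellow tape measure, 64x75x37 mm. Origin at the centre of its underside; z up.
- stapler: Bystander, loose, to be left alone: red and black stapler, 135x34x51 mm. Origin at the centre of its underside; z up.
- glue_stick: Bystander, loose, to be left alone: standing glue stick with a blue cap, 29 across, 92 tall mm. Origin at the centre of its underside; z up.
- calculator: Bystander, loose, to be left alone: black desk calculator, 135x82x18 mm. Origin at the centre of its underside; z up.
- date_stamp: Bystander, loose, to be left alone: hand stamp with a red knob on a wooden block, 32x62x79 mm. Origin at the centre of its underside; z up.
- ink_pad: Bystander, loose, to be left alone: flat black ink pad box, 70x110x19 mm. Origin at the centre of its underside; z up.
- bracket_empty_mouth (a point): Middle of the empty bracket's mouth, on the bench, 39 mm along the bracket's -y from its origin. Here the flared lips end, about 115 mm apart; the straight side walls begin 25 mm further in. A bottle that is home stands out of the straight walls by 22 mm. Behind the back wall is a foot 4 mm thick with two screws, to y = +70 mm.
Mind the look-alikes: they are no part of the job. What is shaped like the bracket_empty but turquoise is not meant.

How it is judged:
At the end, for the whole second after the job is handed in: The pump bottle stands upright (within 0.05 rad) and at rest on the bench inside the empty bracket, between its side walls, with its body within 8 mm of touching the back wall (y of pump_bottle_axis in the frame of bracket_empty between -0.008 and 0.008 m and x of pump_bottle_axis in the frame of bracket_empty between -0.015 and 0.015 m and angle between pump_bottle's own z axis and vertical below 0.05 rad and height (world z) of pump_bottle_axis below 0.005 m and linear speed of pump_bottle below 0.01 m/s).
It fails at once if the pump bottle is lifted more than 15 mm off the bench (height (world z) of pump_bottle_axis above 0.015 m).
It fails at once if the pump bottle tips by more than 0.2 rad (angle between pump_bottle's own z axis and vertical above 0.2 rad).
It fails at once if the fingers press the pump bottle with more than 40 N (contact force between the fingers and pump_bottle above 40 N).
It fails at once if the spray bottle is moved more than 20 mm or tipped (distance of spray_bottle from where it was at the start of the episode above 0.02 m or angle between spray_bottle's own z axis and vertical above 0.2 rad).
It fails at once if another thing on the bench is moved more than 20 mm (distance of any of small_carton_2, tape_measure, stapler, glue_stick, calculator, date_stamp, ink_pad from where it was at the start of the episode above 0.02 m).
It also fails if it takes over 54 s, if anything falls off the work surface, if the arm or the gripper's body presses on something with over 40 N, if the wrist force passes 120 N, or if a joint passes its speed limit or range.

ROBOT

A 6-joint arm with a two-finger parallel gripper is mounted at the origin on a cart in front of the work surface, level with it; the furniture and walls round the work are solid. World frame = base frame: x ahead of the robot, y to its left, z up, the work surface at z = 0. Lengths are in m, angles in rad, forces in N, time in s.
With the tool pointing down it reaches from about 0.325 to 0.85 m from the base axis. Payload 4.4 kg.
Tool frame: the origin (TCP) lies midway between the tips of the shut fingers; the grasp point (between the pads) lies 19 mm behind it (ctrl.grasp_offset is the distance from the TCP to the grasp point, in m); z points along the fingers, y is the line along which they close (so a half turn about z gives the same grasp; the last joint's range is limited). The gripper opens to 94 mm and grips with 3 to 60 N. Pads are 16 mm wide; open, the fingers measure 119 mm over their backs; the gripper's body (75 mm by 177 mm) begins 78 mm behind the grasp point.
Start: joints at [-1.393, 0.207, 1.542, -0, 1.393, -0.15], TCP at [0.186, -0.544, 0.205] pointing down, gripper open.
Joint ranges: [-2.73, 2.73], [-0.86, 2.22], [0.23, 2.46], [-1.11, 4.25], [0.08, 2.63], [-2.82, 2.82]. Speed limits (rad/s): [2.79, 2.79, 3.14, 3.14, 3.14, 3.14].

INTERFACE

Orientations are given as a unit quaternion [x, y, z, w].
In Python, from bench import ctrl, get_image, get_calibration, spot_in, trace gives the robot as it stands.
- The arm moves only by the shell command python3 -m handwheel 'ROWS' [FORCE]. ROWS is JSON, a list of rows, each a list of 7 numbers: the turn, a rotation vector about the world's x, y, z in degrees, then the shift along the world's x, y, z in cm, then the closure, from -1 (fully open) to 1 (shut), so that 0 is half open. In form: [[rx, ry, rz, dx, dy, dz, gripper], ...]. A call has 1 to 8 rows; each row is the pose to reach, as a shift and turn from the pose commanded when the call began; what a row does not reach only later rows make up. A row lasts 1/12 s, in which the tool goes at most 41.7 mm and 7.16 degrees, less where a joint would pass 70% of its speed; a pose out of reach is approached as far as the arm can. A call with a gripper value outside its range is refused whole. The fingers move at their own pace and stop on an object; FORCE is the grip in N (left out, the last holds). Time passes only in rows, so rows that repeat a pose let the fingers close. It gives the time, the measured TCP pose, the force, the opening and the grip force at its end, in the units of the state.
- ctrl.get_state(): the state, without advancing time (a new reading comes with each control period).
- get_image(name): name is "side" or "top"; returns the picture (384x512x3 uint8, blue, green, red); there is no depth.
- get_calibration(name): a dict with "fovy" (degrees; the focal length in pixels is half the picture's height over the tangent of half this angle, whatever the lens; pixels are square), "cx", "cy" (the principal point, pixels), "position" and "orientation" of the camera in the world. Camera axes: x right, y down, z forward; pixel columns grow to the right and rows downward; lengths in m; the calibration is good to about 2 mm. A picture is of the moment at which its call begins. get_calibration takes no time and is no camera call.
- ctrl.job_done(): hands the job in; it is judged then, once.
Trained networks look in the newest picture that a camera, given by its name, has taken for a name from the list of things; names that differ only in an ending like _2 or _b are one class to them, and where a whole thing is asked for, a point or a joint stands for the part that bears it (a point fixed in the world has none). Each returns a list of dicts, best first, with "p" (0 to 1); they miss things now and then, are a little off and sometimes report something else, mostly with a low value. They report only what shows in the picture. A call takes as long as a camera call. They do not tell look-alikes from the thing itself.
- spot_in(thing, camera): "rect" ([left, top, width, height] in pixels, round what is visible of it).
- trace(thing, camera): "pixels" (384x512 bool, what is visible of it) and "rect" ([left, top, width, height] in pixels, round what is visible of it).
The state is a dict: "time": time; "joints": joint angles; "dq": joint speeds; "joint_efforts": joint torques, N m; "tool_pos": TCP position; "tcp_rot": TCP orientation; "wrist_force": force on the tool from outside, world axes, zero at the start; "moment": the same for the moment, N m; "width": finger opening in m; "gripper_force": force on a finger pad.
Only numpy, scipy, OpenCV 4.12 (cv2) and the standard library are available. Lean on these libraries where they do the work, as an engineer would, in place of code of your own. Each camera call takes 0.05 s, during which the arm holds its last target. There are 200 camera calls.

## Working session

There is one attempt and no reset: what is moved stays moved. The work goes in short steps, Python scripts to look and compute and a shell command to move; the robot and the scene stay as the last step left them, time stands still between calls to the robot, and variables do not carry over. Pictures are saved under pics/ and viewed, at most 10 in all, crops included, and the job is handed in when it is done.

```bash
mkdir -p pics
cat > h.py <<'E'
import numpy as np, cv2
from scipy.spatial.transform import Rotation as R
from bench import ctrl,get_image,get_calibration,spot_in,trace
def cam(n):
    c=get_calibration(n); f=192/np.tan(np.radians(c["fovy"])/2)
    return c,f,R.from_quat(c["orientation"]).as_matrix(),np.array(c["position"])
def toworld(n,u,v,z=0):
    c,f,M,p=cam(n); d=M@np.array([(u-c["cx"])/f,(v-c["cy"])/f,1]); return p+d*(z-p[2])/d[2]
def topix(n,P):
    c,f,M,p=cam(n); q=M.T@(np.array(P)-p); return np.array([c["cx"]+f*q[0]/q[2],c["cy"]+f*q[1]/q[2]])
E
python3 - <<'E'
from h import *
for n in("top","side"):
    im=get_image(n); cv2.imwrite(f"pics/{n}0.png",im); c=get_calibration(n); print(n,c)
    for t in("pump_bottle","bracket_empty","spray_bottle"):
        print(t,[(np.round(d["rect"]),round(d["p"],2)) for d in spot_in(t,n)])
a=cv2.imread("pics/top0.png")
E
```

```text
top {'fovy': 42.68271901147634, 'cx': 255.81864920104312, 'cy': 189.388621654195, 'position': array([0.40894418, 0.10401861, 1.79908414]), 'orientation': array([ 0.71488432, -0.69753462,  0.04015577, -0.02780979])}
pump_bottle [(array([306., 169.,  28.,  25.]), 0.89), (array([206., 152.,  27.,  33.]), 0.67)]
bracket_empty [(array([205., 148.,  28.,  37.]), 0.86), (array([324., 231.,  31.,  34.]), 0.78)]
spray_bottle [(array([196., 216.,  40.,  15.]), 0.96)]
side {'fovy': 44.5103052821168, 'cx': 260.86704280504614, 'cy': 196.90101245969186, 'position': array([-0.19857958,  1.29868717,  0.9897444 ]), 'orientation': array([-0.2424659 ,  0.84642505, -0.45503128,  0.13312194])}
pump_bottle [(array([276., 132.,  17.,  49.]), 0.74)]
bracket_empty [(array([204., 198.,  41.,  28.]), 0.76), (array([330., 168.,  32.,  21.]), 0.71)]
spray_bottle [(array([256., 166.,  29.,  71.]), 0.57)]
```

View pics/top0.png

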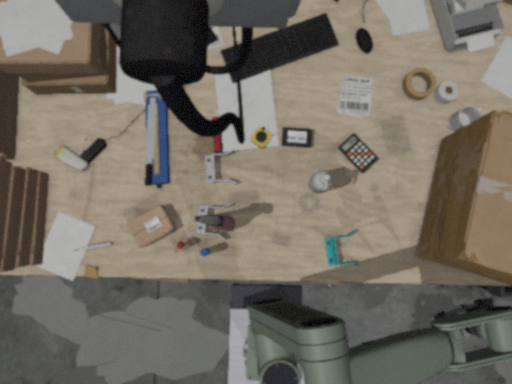

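View pics/side0.png

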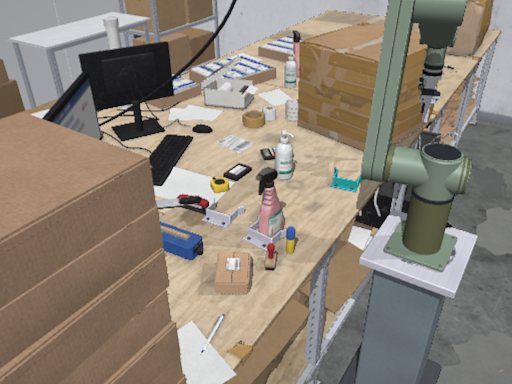

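The top view shows the pump bottle at about (320,181). There are three bracket-shaped things:
- Aluminium at (215,167), which is empty.
- Aluminium at (210,221), which holds the pink spray bottle.
- Turquoise at (338,250), a look-alike.

The target is the bare aluminium one at (215,167), since it is empty and its mouth faces right. I'll confirm that in an enlarged crop.

Run:
```python
from h import *
a=cv2.imread("pics/top0.png")
cv2.imwrite("pics/crop1.png",cv2.resize(a[125:215,190:350],None,fx=5,fy=5,interpolation=cv2.INTER_CUBIC))
for t in ("pump_bottle",):
  for n in("top","side"):
    for d in trace(t,n)[:2]:
        m=d["pixels"]; v,u=np.nonzero(m); print(n,d["rect"],d["p"],u.mean(),v.mean())
        r=d["rect"]; 
        if n=="side": print("base",toworld(n,r[0]+r[2]/2,r[1]+r[3],0))
d=trace("bracket_empty","top")
for x in d: print(x["rect"],x["p"])
for t in["spray_bottle","stapler","glue_stick","calculator","date_stamp","ink_pad","tape_measure"]:
    for x in spot_in(t,"top")[:1]: r=x["rect"]; print(t,x["p"],r,toworld("top",r[0]+r[2]/2,r[1]+r[3]/2,.03).round(3))
print(topix("top",[.186,-.544,.2]),topix("side",[.186,-.544,.2]))
```

```text
top [308.5, 167.1, 26.1, 27.1] 0.55 320.72027972027973 181.45687645687644
side [276.9, 129.0, 15.0, 48.7] 0.69 283.62326869806094 156.30193905817174
base [ 0.59734815 -0.14146055  0.        ]
[205.4, 148.3, 29.5, 36.4] 0.86
[324.3, 228.3, 35.6, 38.4] 0.63
spray_bottle 0.96 [196.3, 215.8, 40.5, 14.6] [0.455 0.213 0.03 ]
stapler 0.7 [212.5, 118.4, 7.6, 35.2] [0.772 0.224 0.03 ]
glue_stick 0.58 [203.1, 247.8, 8.8, 6.7] [0.354 0.242 0.03 ]
calculator 0.63 [340.1, 133.0, 33.8, 38.2] [ 0.726 -0.292  0.03 ]
date_stamp 0.52 [177.3, 235.7, 13.6, 14.6] [0.381 0.327 0.03 ]
ink_pad 0.77 [282.1, 129.5, 32.4, 19.0] [ 0.769 -0.076  0.03 ]
tape_measure 0.85 [249.8, 124.8, 20.9, 24.4] [0.773 0.063 0.03 ]
[446.30671265 311.08934   ] [422.67622862 119.41354937]
```

View pics/crop1.png

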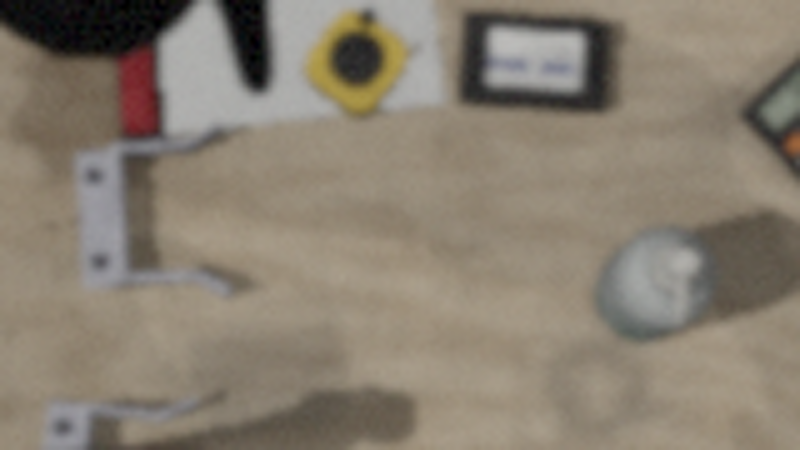

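The crop confirms the target: bare aluminium, nothing between its walls. In crop pixels its lips end at about (232,130) and (232,292), and the inner back face is at x≈125. The pump bottle is at (655,283) with a clear bench between. Next I compute positions.

```bash
cat >> h.py <<'E'
from scipy.optimize import minimize
def sil(n,x,y):
    m=np.zeros((384*4,512*4),np.uint8); t=np.linspace(0,2*np.pi,24)
    def hull(cs):
        P=[topix(n,[x+r*np.cos(a),y+r*np.sin(a),z])for z,r in cs for a in t]
        cv2.fillConvexPoly(m,cv2.convexHull((np.array(P)*4+2).round().astype(np.int32)),1)
    hull([(0,.036),(.11,.036),(.15,.026)]); hull([(.15,.026),(.163,.014)]); hull([(.163,.012),(.204,.012)])
    return m
def findb(n,x0=(.6,-.14)):
    out=[]
    ds=[d for d in trace("pump_bottle",n)]
    ds=[d for d in ds if np.hypot(*(np.array([d["rect"][0]+d["rect"][2]/2,d["rect"][1]+d["rect"][3]/2])-topix(n,[*x0,.1])))<25]
    if not ds: return None
    M=cv2.resize(ds[0]["pixels"].astype(np.uint8),None,fx=4,fy=4,interpolation=cv2.INTER_NEAREST)
    def c(p):
        s=sil(n,*p); return 1-(s&M).sum()/(s|M).sum()
    r=minimize(c,x0,method="Nelder-Mead",options=dict(initial_simplex=[x0,(x0[0]+.02,x0[1]),(x0[0],x0[1]+.02)],xatol=.0003,fatol=1e-4))
    return r.x.round(4),round(1-r.fun,3)
E
python3 - <<'E'
from h import *
print(findb("top"),findb("side"))
def W(u,v,z): return toworld("top",190+(u+.5)/5-.5,125+(v+.5)/5-.5,z)
l1=W(232,130,.032);l2=W(232,292,.032);b1=W(121,148,.032);b2=W(128,283,.032)
print(l1,l2,np.hypot(*(l1-l2)[:2]),b1,b2,np.hypot(*(b1-b2)[:2]))
f1=W(78,152,.004);f2=W(86,287,.004);print("foot",f1,f2)
for a,b in((l2,l1),(b2,b1),(f2,f1)):
    d=b-a; print("yaw",np.arctan2(-d[1],d[0])*-1)
m=(l1+l2)/2;b=(b1+b2)/2;f=(f1+f2)/2
d=b-m;d/=np.linalg.norm(d);print("dir",d,"orig",m+.039*d,b-.036*d,f-.07*d)
print(ctrl.get_state()["tcp_rot"],ctrl.get_state()["width"])
E
```

```text
Traceback (most recent call last):
  File "h.py", line 27, in findb
    r=minimize(c,x0,method="Nelder-Mead",options=dict(initial_simplex=[x0,(x0[0]+.02,x0[1]),(x0[0],x0[1]+.02)],xatol=.0003,fatol=1e-4))
  File "h.py", line 26, in c
    s=sil(n,*p); return 1-(s&M).sum()/(s|M).sum()
  File "h.py", line 17, in sil
    hull([(0,.036),(.11,.036),(.15,.026)]); hull([(.15,.026),(.163,.014)]); hull([(.163,.012),(.204,.012)])
                                                                            ~~~~^^^^^^^^^^^^^^^^^^^^^^^^^^^
  File "h.py", line 15, in hull
    P=[topix(n,[x+r*np.cos(a),y+r*np.sin(a),z])for z,r in cs for a in t]
       ~~~~~^^^^^^^^^^^^^^^^^^^^^^^^^^^^^^^^^^^
  File "h.py", line 10, in topix
    c,f,M,p=cam(n); q=M.T@(np.array(P)-p); return np.array([c["cx"]+f*q[0]/q[2],c["cy"]+f*q[1]/q[2]])
            ~~~^^^
  File "h.py", line 5, in cam
    c=get_calibration(n); f=192/np.tan(np.radians(c["fovy"])/2)
ValueError: time passes only in moves, steps and waits
```

```bash
sed -i 's/^def cam(n):/from functools import lru_cache\n@lru_cache\ndef cam(n):/' h.py
cat > m.py <<'E'
from h import *
print(findb("top"),findb("side"))
def W(u,v,z): return toworld("top",190+(u+.5)/5-.5,125+(v+.5)/5-.5,z)
l1=W(232,130,.032);l2=W(232,292,.032);b1=W(121,148,.032);b2=W(128,283,.032)
print(l1,l2,np.hypot(*(l1-l2)[:2]),b1,b2,np.hypot(*(b1-b2)[:2]))
f1=W(78,152,.004);f2=W(86,287,.004);print("foot",f1,f2)
for a,b in((l2,l1),(b2,b1),(f2,f1)):
    d=b-a; print("yaw",np.arctan2(d[1],d[0]))
m=(l1+l2)/2;b=(b1+b2)/2;f=(f1+f2)/2
d=b-m;d/=np.linalg.norm(d);print("dir",d,"orig",m+.039*d,b-.036*d,f-.07*d)
s=ctrl.get_state();print(s["tcp_rot"],s["width"],s["time"],s["tool_pos"])
E
python3 m.py
```

```text
(array([ 0.6115, -0.1541]), np.float64(0.951)) (array([ 0.6147, -0.1595]), np.float64(0.882))
[0.71966397 0.15059801 0.032     ] [0.60114123 0.14733383 0.032     ] 0.11856768101657661 [0.70425888 0.2307976  0.032     ] [0.60575025 0.22260479 0.032     ] 0.09884874236413983
foot [0.70510563 0.26437319 0.004     ] [0.60512342 0.25515712 0.004     ]
yaw 0.02753360831673983
yaw 0.08297750369588938
yaw 0.09191736157134993
dir [-0.06927441  0.99759764  0.        ] orig [0.6577009  0.18787223 0.032     ] [0.65749844 0.19078768 0.032     ] [0.65996374 0.18993332 0.004     ]
[9.86517618e-01 1.63655093e-01 2.75949568e-06 1.13158066e-05] 0.09414696707999227 1.05 [ 0.18566074 -0.5442082   0.20545988]
```

```bash
python3 -m handwheel '[[0,0,7,3,2,0,0],[0,0,14,6,4,0,0],[0,0,21,9,6,0,0],[0,0,28,12,8,0,0],[0,0,35,15,10,0,0],[0,0,42,18,12,0,0],[0,0,49,21,14,0,0],[0,0,56,24,16,0,0]]'
python3 -m handwheel '[[0,0,7,3,2,0,0],[0,0,14,6,4,0,0],[0,0,20,9,6,0,0],[0,0,20,12,8,0,0],[0,0,20,15,10,0,0],[0,0,20,18,12,0,0],[0,0,20,19,13,0,0],[0,0,20,19,13,0,0]]'
python3 -m handwheel '[[7,0.6,0,0,0,0,0],[14,1.2,0,0,0,0,0],[21,1.8,0,0,0,0,0],[28,2.4,0,0,0,0,0],[35,3,0,0,0,0,0],[37,3.2,0,0,0,0,0],[37,3.2,0,0,0,0,0],[37,3.2,0,0,0,0,0]]'
python3 - <<'E'
from h import *
s=ctrl.get_state();M=R.from_quat(s["tcp_rot"]).as_matrix();print(M.round(3),s["tool_pos"],s["width"],s["joints"],s["time"])
E
```

```text
time: 1.72
tool_pos: [0.427, -0.383, 0.2056]
tcp_rot: [0.792, 0.61, -0.0, 0.0]
wrist_force: [0.3, -1.1, 0.2]
width: 0.0474
gripper_force: 0.0
time: 2.38
tool_pos: [0.6176, -0.2515, 0.205]
tcp_rot: [0.675, 0.738, 0.0, -0.0]
wrist_force: [-0.8, 0.8, 0.1]
width: 0.0474
gripper_force: 0.0
time: 3.05
tool_pos: [0.6143, -0.2559, 0.2044]
tcp_rot: [0.643, 0.697, 0.215, -0.235]
wrist_force: [0.0, -0.2, -0.0]
width: 0.0468
gripper_force: 0.0
[[-0.064  0.997 -0.052]
 [ 0.795  0.082  0.602]
 [ 0.604 -0.003 -0.797]] [ 0.61427644 -0.2559491   0.20444241] 0.046792606553422426 [-0.74129041  0.70031209  0.99147251  0.45081408  1.92295616 -0.76805015] 3.05
```

```bash
python3 -m handwheel '[[0,0,0,0,0,-3.5,0],[0,0,0,0,0,-7,0],[0,0,0,0,0,-10.5,0],[0,0,0,0,0,-14,0],[0,0,0,0,0,-17,0],[0,0,0,0,0,-18.2,0],[0,0,0,0,0,-18.8,0],[0,0,0,0,0,-18.8,0]]'
python3 - <<'E'
from h import *
ims=[]
tp=np.array(ctrl.get_state()["tool_pos"]);print(tp)
for n,c in(("top",(200,130,190,100)),("side",(190,110,190,130))):
    a=get_image(n);x,y,w,h=c;k=4 
    b=cv2.resize(a[y:y+h,x:x+w],None,fx=k,fy=k,interpolation=cv2.INTER_CUBIC)
    def dot(P,col):
        u,v=topix(n,P);cv2.circle(b,(int((u-x+.5)*k),int((v-y+.5)*k)),3,col,-1)
    dot(tp,(0,0,255));dot([.612,-.156,0],(255,0,0))
    o=np.array([.658,.189]);th=.085;ex=np.array([np.cos(th),np.sin(th)]);ey=np.array([-np.sin(th),np.cos(th)])
    for i,j,z in((-.045,.036,.032),(.045,.036,.032),(-.0575,-.039,.032),(.0575,-.039,.032),(-.045,-.014,.032),(.045,-.014,.032),(0,.07,.004)): dot([*(o+i*ex+j*ey),z],(0,255,0))
    ims.append(b[:, :760])
cv2.imwrite("pics/chk_top.png",ims[0]);cv2.imwrite("pics/chk_side.png",ims[1])
E
```

```text
time: 3.72
tool_pos: [0.6156, -0.2536, 0.0179]
tcp_rot: [0.641, 0.698, 0.215, -0.235]
wrist_force: [1.0, 0.1, 0.5]
width: 0.0471
gripper_force: 0.0
[ 0.61563219 -0.25361966  0.01786391]
```

View pics/chk_top.png

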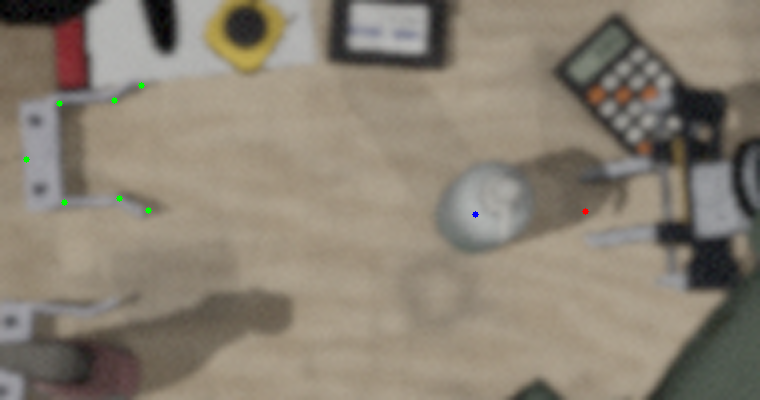

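View pics/chk_side.png

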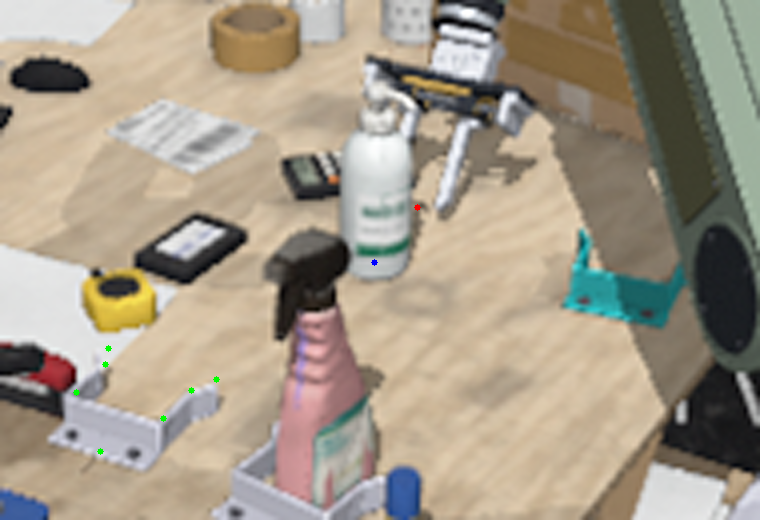

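The fingertips in the top crop, mid about (586,209), match the projected TCP. The bracket model points sit on its walls, and the fingers are lined up behind the bottle. Approach and start the push.

```bash
python3 -m handwheel '[[0,0,0,0,1.5,-0.1,0],[0,0,0,0,3,-0.1,0],[0,0,0,0,4,-0.1,0],[0,0,0,0,4.6,-0.1,0],[0,0,0,0,5.1,-0.1,0],[0,0,0,0,5.5,-0.1,0],[0,0,0,0,5.9,-0.1,0],[0,0,0,0,6.3,-0.1,0]]'
python3 -m handwheel '[[0,0,0,0,0.4,0,0],[0,0,0,0,0.8,0,0],[0,0,0,0,1.2,0,0],[0,0,0,0,1.6,0,0],[0,0,0,0,2,0,0],[0,0,0,0,2.4,0,0],[0,0,0,0,2.8,0,0],[0,0,0,0,2.8,0,0]]'
python3 - <<'E'
from h import *
print(findb("top",(.615,-.13)),findb("side",(.615,-.13)),ctrl.get_state()["tool_pos"])
E
```

```text
time: 4.48
tool_pos: [0.6158, -0.1914, 0.0166]
tcp_rot: [0.642, 0.698, 0.215, -0.235]
wrist_force: [-0.0, 0.1, 0.2]
width: 0.0468
gripper_force: 0.0
time: 5.15
tool_pos: [0.6158, -0.162, 0.0165]
tcp_rot: [0.641, 0.698, 0.215, -0.235]
wrist_force: [0.2, -0.9, -0.8]
width: 0.0469
gripper_force: 0.5
(array([ 0.61  , -0.1532]), np.float64(0.956)) (array([ 0.6172, -0.1634]), np.float64(0.889)) [ 0.61569724 -0.16234854  0.01648106]
```

```bash
sed -i 's/^    out=\[\]/    get_image(n)/' h.py
python3 - <<'E'
from h import *
print(findb("top",(.615,-.13)),findb("side",(.615,-.13)),ctrl.get_state()["tool_pos"])
E
```

```text
(array([ 0.6167, -0.1327]), np.float64(0.937)) (array([ 0.6245, -0.1456]), np.float64(0.843)) [ 0.61559232 -0.16291942  0.0164257 ]
```

```bash
python3 -m handwheel '[[0,0,0,0.1,0.4,0,0],[0,0,0,0.2,0.9,0,0],[0,0,0,0.4,1.4,0,0],[0,0,0,0.5,1.9,0,0],[0,0,0,0.7,2.4,0,0],[0,0,0,0.8,2.9,0,0],[0,0,0,1.0,3.4,0,0],[0,0,0,1.1,3.9,0,0]]'
python3 -m handwheel '[[0,0,0,0.1,0.5,0,0],[0,0,0,0.3,1.0,0,0],[0,0,0,0.4,1.5,0,0],[0,0,0,0.6,2.0,0,0],[0,0,0,0.7,2.5,0,0],[0,0,0,0.9,3.0,0,0],[0,0,0,1.0,3.5,0,0],[0,0,0,1.1,4.0,0,0]]'
python3 -c '
from h import *
print(findb("top",(.635,-.05)),findb("side",(.635,-.05)),ctrl.get_state()["tool_pos"])'
```

```text
time: 6.12
tool_pos: [0.6269, -0.1235, 0.0164]
tcp_rot: [0.641, 0.698, 0.215, -0.235]
wrist_force: [-0.4, -2.5, 0.1]
width: 0.0466
gripper_force: 1.0
time: 6.78
tool_pos: [0.6379, -0.0837, 0.0164]
tcp_rot: [0.641, 0.698, 0.215, -0.235]
wrist_force: [0.3, -2.0, -0.8]
width: 0.0474
gripper_force: 1.0
(array([ 0.6382, -0.051 ]), np.float64(0.95)) (array([ 0.6931, -0.1325]), np.float64(0.576)) [ 0.63772215 -0.08342899  0.01664148]
```

```bash
python3 -m handwheel '[[0,0,0,0.1,0.5,0,0],[0,0,0,0.3,1.0,0,0],[0,0,0,0.4,1.5,0,0],[0,0,0,0.6,2.0,0,0],[0,0,0,0.7,2.5,0,0],[0,0,0,0.9,3.0,0,0],[0,0,0,1.0,3.5,0,0],[0,0,0,1.1,4.0,0,0]]'
python3 -m handwheel '[[0,0,0,0.1,0.5,0,0],[0,0,0,0.3,1.0,0,0],[0,0,0,0.4,1.5,0,0],[0,0,0,0.6,2.0,0,0],[0,0,0,0.7,2.5,0,0],[0,0,0,0.9,3.0,0,0],[0,0,0,1.0,3.5,0,0],[0,0,0,1.1,4.0,0,0]]'
python3 -m handwheel '[[0,0,0,0.1,0.5,0,0],[0,0,0,0.3,1.0,0,0],[0,0,0,0.4,1.5,0,0],[0,0,0,0.6,2.0,0,0],[0,0,0,0.7,2.5,0,0],[0,0,0,0.9,3.0,0,0],[0,0,0,1.0,3.5,0,0],[0,0,0,1.1,3.8,0,0]]'
python3 - <<'E'
from h import *
print(findb("top",(.668,.07)),findb("side",(.668,.07)),ctrl.get_state()["tool_pos"])
n="top";x,y,w,h=190,125,160,110;k=5;a=get_image(n);b=cv2.resize(a[y:y+h,x:x+w],None,fx=k,fy=k,interpolation=cv2.INTER_CUBIC)
o=np.array([.658,.189]);th=.085;ex=np.array([np.cos(th),np.sin(th)]);ey=np.array([-np.sin(th),np.cos(th)])
for i,j,z in((-.045,.036,.032),(.045,.036,.032),(-.0575,-.039,.032),(.0575,-.039,.032),(-.045,-.014,.032),(.045,-.014,.032),(0,0,0)):
    u,v=topix(n,[*(o+i*ex+j*ey),z]);cv2.circle(b,(int((u-x+.5)*k),int((v-y+.5)*k)),2,(0,255,0),-1)
cv2.imwrite("pics/pre.png",b)
E
```

```text
time: 7.65
tool_pos: [0.6489, -0.0437, 0.0165]
tcp_rot: [0.641, 0.698, 0.215, -0.235]
wrist_force: [0.3, -2.1, 0.2]
width: 0.0467
gripper_force: 1.2
time: 8.32
tool_pos: [0.6599, -0.0037, 0.0165]
tcp_rot: [0.641, 0.698, 0.215, -0.235]
wrist_force: [-0.7, -1.7, 0.5]
width: 0.0467
gripper_force: 1.2
time: 8.98
tool_pos: [0.6707, 0.0346, 0.0165]
tcp_rot: [0.641, 0.698, 0.215, -0.235]
wrist_force: [-1.6, -1.9, 1.3]
width: 0.0469
gripper_force: 1.3
(array([0.6721, 0.0678]), np.float64(0.941)) (array([0.6764, 0.061 ]), np.float64(0.922)) [0.6706508  0.03450508 0.01644789]
```

View pics/pre.png

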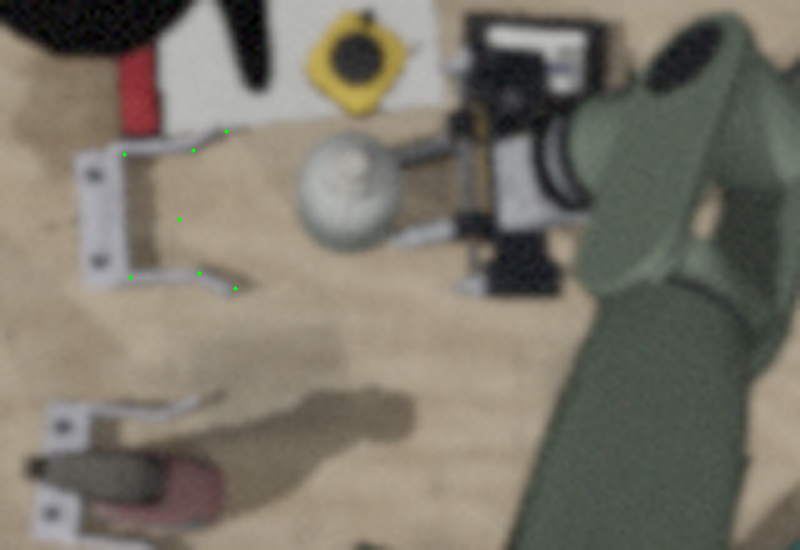

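The top crop shows the bottle at (348,190), seated against both fingers and lined up with the bracket's mouth, lips at (228,131) and (235,289). Now push in along the bracket's +y.

```bash
python3 -m handwheel '[[0,0,0,0,0.5,0,0],[0,0,0,-0.1,1.0,0,0],[0,0,0,-0.1,1.5,0,0],[0,0,0,-0.2,2.0,0,0],[0,0,0,-0.2,2.5,0,0],[0,0,0,-0.3,3.0,0,0],[0,0,0,-0.3,3.5,0,0],[0,0,0,-0.3,4.0,0,0]]'
python3 -m handwheel '[[0,0,0,0,0.5,0,0],[0,0,0,-0.1,1.0,0,0],[0,0,0,-0.1,1.5,0,0],[0,0,0,-0.2,2.0,0,0],[0,0,0,-0.2,2.5,0,0],[0,0,0,-0.3,3.0,0,0],[0,0,0,-0.3,3.5,0,0],[0,0,0,-0.3,4.0,0,0]]'
python3 -m handwheel '[[0,0,0,0,0.4,0,0],[0,0,0,-0.1,0.8,0,0],[0,0,0,-0.1,1.2,0,0],[0,0,0,-0.1,1.5,0,0],[0,0,0,-0.2,1.8,0,0],[0,0,0,-0.2,2.1,0,0],[0,0,0,-0.2,2.4,0,0],[0,0,0,-0.2,2.6,0,0]]'
python3 -c '
from h import *
print(findb("top",(.659,.17)),findb("side",(.659,.17)),ctrl.get_state()["tool_pos"])'
```

```text
time: 9.9
tool_pos: [0.6674, 0.0744, 0.0164]
tcp_rot: [0.641, 0.698, 0.215, -0.235]
wrist_force: [0.7, -1.0, -0.6]
width: 0.0472
gripper_force: 1.0
time: 10.57
tool_pos: [0.6645, 0.1143, 0.0164]
tcp_rot: [0.641, 0.698, 0.215, -0.235]
wrist_force: [-0.5, -2.4, -0.9]
width: 0.0472
gripper_force: 1.0
time: 11.23
tool_pos: [0.6625, 0.1402, 0.0164]
tcp_rot: [0.641, 0.698, 0.215, -0.235]
wrist_force: [0.7, -1.3, -0.7]
width: 0.0468
gripper_force: 1.0
(array([0.6632, 0.1732]), np.float64(0.947)) (array([0.6733, 0.1593]), np.float64(0.895)) [0.662481   0.14024967 0.01654247]
```

Slow approach to the back wall, watching the force.

```bash
python3 -m handwheel '[[0,0,0,0,0.15,0,0],[0,0,0,0,0.3,0,0],[0,0,0,0,0.45,0,0],[0,0,0,0,0.6,0,0],[0,0,0,-0.1,0.75,0,0],[0,0,0,-0.1,0.9,0,0],[0,0,0,-0.1,1.0,0,0]]'
python3 -m handwheel '[[0,0,0,0,0.1,0,0],[0,0,0,0,0.2,0,0],[0,0,0,0,0.25,0,0],[0,0,0,0,0.25,0,0]]'
```

```text
time: 12.02
tool_pos: [0.6617, 0.15, 0.0165]
tcp_rot: [0.641, 0.698, 0.215, -0.235]
wrist_force: [0.0, -2.0, -0.9]
width: 0.0472
gripper_force: 1.1
time: 12.35
tool_pos: [0.6616, 0.1525, 0.0165]
tcp_rot: [0.641, 0.698, 0.215, -0.235]
wrist_force: [-0.7, -1.6, 0.1]
width: 0.047
gripper_force: 0.9
```

```bash
for i in 1 2 3; do python3 -m handwheel '[[0,0,0,0,0.1,0,0],[0,0,0,0,0.15,0,0],[0,0,0,0,0.15,0,0]]' | grep -E "tool_pos|wrist|gripper_f"; done
```

```text
tool_pos: [0.6616, 0.1539, 0.0164]
wrist_force: [0.7, -1.5, -0.5]
gripper_force: 1.0
tool_pos: [0.6617, 0.1554, 0.0165]
wrist_force: [0.3, -2.1, 0.3]
gripper_force: 1.0
tool_pos: [0.6617, 0.157, 0.0165]
wrist_force: [-0.1, -1.5, 0.3]
gripper_force: 1.0
```

```bash
for i in 1 2; do python3 -m handwheel '[[0,0,0,0,0.1,0,0],[0,0,0,0,0.15,0,0],[0,0,0,0,0.15,0,0]]' | grep -E "tool_pos|wrist|gripper_f"; done
python3 - <<'E'
from h import *
print(findb("top",(.659,.19)),findb("side",(.659,.19)))
x,y,w,h=195,135,100,75;k=8;b=cv2.resize(get_image("top")[y:y+h,x:x+w],None,fx=k,fy=k,interpolation=cv2.INTER_CUBIC)
cv2.imwrite("pics/in.png",b)
E
```

```text
tool_pos: [0.6616, 0.1585, 0.0165]
wrist_force: [0.1, -2.7, -0.2]
gripper_force: 1.0
tool_pos: [0.6616, 0.16, 0.0164]
wrist_force: [-0.1, -1.9, -0.4]
gripper_force: 1.0
(array([0.663 , 0.1922]), np.float64(0.924)) (array([0.6814, 0.1659]), np.float64(0.858))
```

View pics/in.png

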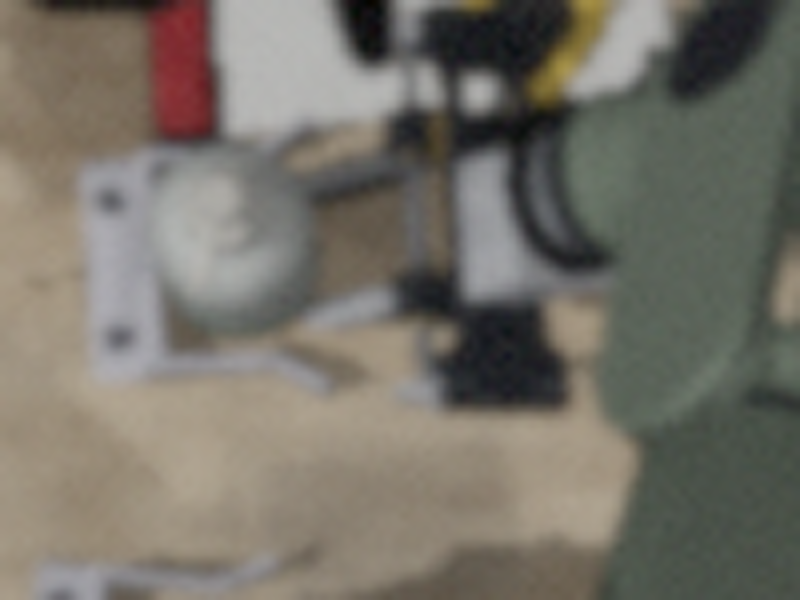

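The bottle at (235,240) is inside the bracket, close to the back wall at x≈160. The force is still only sliding friction, so I keep going in small steps.

```bash
for i in 1 2; do python3 -m handwheel '[[0,0,0,0,0.1,0,0],[0,0,0,0,0.1,0,0],[0,0,0,0,0.1,0,0]]' | grep -E "tool_pos|wrist|gripper_f"; done
```

```text
tool_pos: [0.6616, 0.1608, 0.0164]
wrist_force: [-0.2, -2.0, 0.2]
gripper_force: 1.0
tool_pos: [0.6617, 0.1616, 0.0164]
wrist_force: [0.1, -3.6, -0.5]
gripper_force: 1.5
```

```bash
python3 -m handwheel '[[0,0,0,0,0.1,0,0],[0,0,0,0,0.1,0,0],[0,0,0,0,0.1,0,0]]' | grep -E "tool_pos|wrist|gripper_f"
```

```text
tool_pos: [0.6618, 0.1619, 0.0163]
wrist_force: [0.6, -5.3, 1.2]
gripper_force: 2.5
```

```bash
python3 -m handwheel '[[0,0,0,0,0.1,0,0],[0,0,0,0,0.1,0,0],[0,0,0,0,0.1,0,0]]' | grep -E "tool_pos|wrist|gripper_f"
```

```text
tool_pos: [0.6619, 0.1621, 0.0163]
wrist_force: [-1.9, -8.1, 1.7]
gripper_force: 3.5
```

The bottle is stopped by the back wall. Back off and look.

```bash
python3 -m handwheel '[[0,0,0,0,-0.3,0,0],[0,0,0,0,-0.6,0,0],[0,0,0,0.1,-1.2,0,0],[0,0,0,0.2,-2,0,0],[0,0,0,0.4,-4,0,0],[0,0,0,0.6,-6.5,0,0],[0,0,0,0.8,-9,0,0],[0,0,0,0.8,-9,0,0]]'
python3 - <<'E'
from h import *
print(findb("top",(.659,.19)),findb("side",(.659,.19)))
x,y,w,h=195,135,100,75;k=4
b=[cv2.resize(get_image("top")[135:210,195:295],None,fx=4,fy=4,interpolation=cv2.INTER_CUBIC),cv2.resize(get_image("side")[150:250,180:280],None,fx=4,fy=4,interpolation=cv2.INTER_CUBIC)]
b[0]=np.vstack([b[0],np.zeros((100,400,3),np.uint8)])
cv2.imwrite("pics/fin.png",np.hstack(b))
E
```

```text
time: 15.52
tool_pos: [0.6713, 0.0687, 0.0164]
tcp_rot: [0.643, 0.697, 0.215, -0.233]
wrist_force: [0.6, -0.2, 0.3]
width: 0.0471
gripper_force: 0.0
(array([0.6629, 0.1946]), np.float64(0.959)) (array([0.6818, 0.1677]), np.float64(0.846))
```

View pics/fin.png

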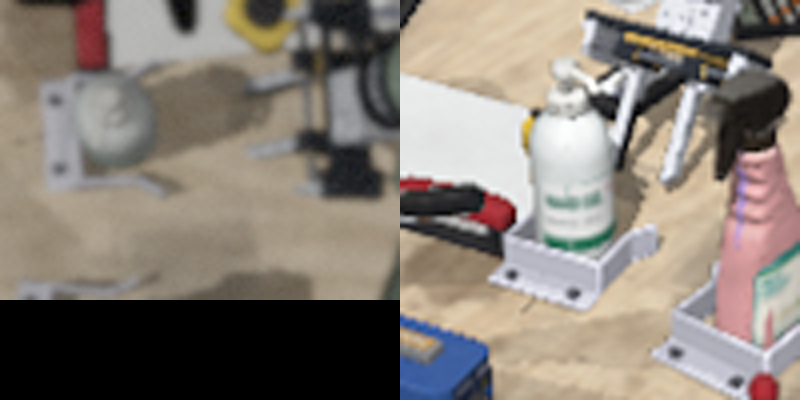

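The bottle stands upright, centred between the walls and against the back wall. The spray bottle and the other things are undisturbed.

```bash
python3 -c 'from bench import ctrl; print(ctrl.job_done())'
```

```text
the job is handed in; nothing more can be done
None
```

I pushed the pump bottle upright into the empty aluminium bracket until the back wall stopped it, backed the fingers off with nothing else on the bench seen to move, and handed the job in; the hand-in gave no verdict.

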